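# Weigh the jar that stands boxed in by bottles

## Task

First take the three white capped bottles out of the grey tray and stand them on the green mat, then fetch the small amber jar they hemmed in and stand it in the middle of the balance pan while the bottles wait on the mat. After that put every bottle back in the tray in the very place where that same bottle stood at the start (mind which colour stood where), and leave the jar on the pan. Set everything down gently and upright, never drop or topple anything, and do not disturb the tube rack, the dish stack or the tip box.

Things in the scene. Friction and masses are not known exactly. Their poses are not given: they have to be found in the camera images.
- bottle_blue: loose upright white round bottle with blue cap and blue band low on its body; 125 mm tall, body 44 mm in diameter up to 94 mm above its base, cap 33 mm in diameter from 103 to 125 mm; 90 to 180 g. Origin: centre of its underside, z up. It starts in the tray, in one of the three places round the jar; which one changes
- bottle_red: loose upright white round bottle with red cap and red band low on its body; 125 mm tall, body 44 mm in diameter up to 94 mm above its base, cap 33 mm in diameter from 103 to 125 mm; 90 to 180 g. Origin: centre of its underside, z up. It starts in the tray, in one of the three places round the jar; which one changes
- bottle_yellow: loose upright white round bottle with yellow cap and yellow band low on its body; 125 mm tall, body 44 mm in diameter up to 94 mm above its base, cap 33 mm in diameter from 103 to 125 mm; 90 to 180 g. Origin: centre of its underside, z up. It starts in the tray, in one of the three places round the jar; which one changes
- jar: loose squat amber jar with a black lid, the thing to fetch; 44 mm in diameter and 42 mm tall, 55 to 110 g. Origin: centre of its underside, z up. At the start it stands in the tray with bottles on its left, its right and its robot side, too close for a gripper's body to come down over it
- tray: fixed grey tray, 140 (its x) by 190 mm, floor 4 mm thick, rim 4 mm thick and 14 mm high. Origin: centre of its underside on the bench; x points away from the robot side, z up. White 54 mm discs on its floor at (22, 0) mm in its frame (jar) and (22, 55), (-33, 0), (22, -55) mm (bottles); each thing starts within 5 mm of a disc's centre
- mat: fixed flat green mat on the bench, the side area for the bottles; 160 mm (its x) by 250 mm (its y), 4 mm thick. Origin: centre of its underside on the bench, z up. Room for the three bottles in a row along its y, 75 mm apart. It and the balance lie one to the left and one to the right of the tray; which is where changes
- balance: fixed white balance, 200 mm (its x) by 180 mm, housing 45 mm high, with a black key strip on its -x side and a round steel pan 110 mm in diameter whose top is 60 mm above the bench; a thin dark ring 56 mm in diameter marks the pan's middle. Origin: on the bench straight below the pan's centre (the housing's centre lies 25 mm from it along -x), z up
- tube_rack: bystander: loose blue tube rack, 80 x 200 x 45 mm (clear tube tops rise to 53 mm), 350 g, beyond the tray; leave it alone. Origin: centre of its underside
- dishes: bystander: loose stack of amber dishes (one piece), 90 mm in diameter, 57 mm tall, 200 g; leave it alone. Origin: centre of its underside
- tip_box: bystander: loose black box with an orange lid, 88 x 123 x 58 mm, 250 g; leave it alone. Origin: centre of its underside
Mind the look-alikes: they are no part of the job. Several things look just like the jar: the one meant starts farthest to the robot's left.

How it is judged:
By the outcome, as a careful person would: the job done as asked, in the order asked, and still so for the second after the job is handed in, with the robot touching nothing.
It also fails if it takes over 134 s, if anything falls off the work surface, if the arm or the gripper's body presses on something with over 40 N, if the wrist force passes 120 N, or if a joint passes its speed limit or range.

## Robot

A 6-joint arm with a two-finger parallel gripper is mounted at the origin on the work surface. World frame = base frame: x ahead of the robot, y to its left, z up, the work surface at z = 0. Lengths are in m, angles in rad, forces in N, time in s.
With the tool pointing down it reaches from about 0.375 to 0.9 m from the base axis. Payload 3.1 kg.
Tool frame: the origin (TCP) lies at the centre of the arm's flange, where the gripper is bolted on; the fingertips stand robot.tip_extent ahead of it and the grasp point (between the pads) lies 164 mm ahead of it (robot.tip_extent is the distance from the TCP to the fingertips, in m); z points along the fingers, y is the line along which they close (so a half turn about z gives the same grasp; the last joint's range is limited). The gripper opens to 87 mm and grips with 3 to 60 N. Pads are 19 mm wide; open, the fingers measure 117 mm over their backs; the gripper's body (75 mm by 190 mm) begins 51 mm behind the grasp point.
Start: joints at [1.123, 0.527, 1.433, -0, 1.181, -0.178], TCP at [0.167, 0.602, 0.405] pointing down, gripper open.
Joint ranges: [-3.08, 3.08], [-0.75, 2.2], [0.22, 2.44], [-1.43, 4.57], [0, 2.65], [-2.85, 2.85]. Speed limits (rad/s): [2.79, 2.79, 3.14, 3.14, 3.14, 3.14].

## Interface

Orientations are given as a unit quaternion [x, y, z, w].
In Python, from rig import get_obs, camera, hand_in, cut_out, robot gives the robot as it stands.
- The arm moves only by the tool step_arm, never from a script. Its argument "rows" is a list of rows, each a list of 6 numbers: the shift along the world's x, y, z in m, then the turn, a rotation vector about the world's x, y, z in degrees. A call has 1 to 12 rows; each row shifts and turns the commanded pose from where the row before left it; what a row does not reach is not made up. A row lasts 1/8 s, in which the tool goes at most 62.5 mm and 10.7 degrees, less where a joint would pass 70% of its speed; a pose out of reach is approached as far as the arm can. A call is refused whole if a number of a shift passes 0.0625 or a number of a turn 10.7, either way. A call with a gripper value outside its range is refused whole. "jaw" is the finger opening in m, from 0 to 0.087, set as the call begins (left out, the last holds). The fingers move at their own pace and stop on an object; "squeeze" is the grip in N (left out, the last holds). Time passes only in rows, so rows that do not move let the fingers close. It gives the time, the measured TCP pose, the force, the opening and the grip force at its end, in the units of the state.
- get_obs(): the state, without advancing time (a new reading comes with each control period).
- camera(name): name is "scene" or "side" or "wrist"; returns a dict with "pixels" (480x640x3 uint8, blue, green, red), "depth" (480x640 float32, m along the optical axis (not along the pixel's ray), 0 where there is no reading), "fov_y" (degrees; the focal length in pixels is half the picture's height over the tangent of half this angle, whatever the lens; pixels are square), "cx", "cy" (the principal point, pixels), "extrinsics" (4x4, takes a point from camera to world coordinates); the wrist camera has in their place "mount" (4x4, takes a point from camera to tool coordinates, whose origin is the TCP and whose axes are the flange's). Camera axes: x right, y up, looking along -z (the intrinsics and any distortion apply to the point x, -y, -z); pixel columns grow to the right and rows downward; lengths in m; the calibration is good to about 2 mm. A picture is of the moment at which its call begins: read the wrist's pose just before it.
- hand_in(): hands the job in; it is judged then, once.
Trained networks look in the newest picture that a camera, given by its name, has taken for a name from the list of things; names that differ only in an ending like _2 or _b are one class to them, and where a whole thing is asked for, a point or a joint stands for the part that bears it (a point fixed in the world has none). Each returns a list of dicts, best first, with "confidence" (0 to 1); they miss things now and then, are a little off and sometimes report something else, mostly with a low value. They report only what shows in the picture. A call takes as long as a camera call. They do not tell look-alikes from the thing itself.
- cut_out(label, camera): "region" (480x640 bool, what is visible of it) and "extent" ([centre column, centre row, width, height] in pixels, round what is visible of it).
The state is a dict: "time": time; "q": joint angles; "joint_velocities": joint speeds; "joint_torque": joint torques, N m; "position": TCP position; "tool_rot": TCP orientation; "ft_force": force on the tool from outside, world axes, zero at the start; "moment": the same for the moment, N m; "grip_width": finger opening in m; "grip_force": force on a finger pad.
Only numpy, scipy, OpenCV 4.12 (cv2) and the standard library are available. Lean on these libraries where they do the work, as an engineer would, in place of code of your own. Each camera call takes 0.05 s, during which the arm holds its last target. There are 200 camera calls.

## Working session

There is one attempt and no reset: what is moved stays moved. The work goes in short steps, Python scripts to look and compute and a tool call to move; the robot and the scene stay as the last step left them, time stands still between calls to the robot, and variables do not carry over. Pictures are saved under pics/ and viewed, at most 14 in all, crops included, and the job is handed in when it is done.

Besides the shell and the picture viewer there is one more tool, called in YAML: its name, and indented under it one key for each argument. step_arm: Moves the arm, as the interface text tells. Its arguments: {"type":"object","properties":{"rows":{"type":"array"},"jaw":{"type":"number"},"squeeze":{"type":"number"}},"required":["rows"]}

```bash
ls; mkdir -p pics
cat > h.py <<'E'
import numpy as np, cv2
from rig import get_obs, camera, hand_in, cut_out, robot
from scipy.spatial.transform import Rotation as R
def cloud(c, T=None):
    d=c["depth"]; f=240/np.tan(np.radians(c["fov_y"])/2)
    v,u=np.mgrid[0:480,0:640]
    P=np.stack([(u-c["cx"])/f*d,-(v-c["cy"])/f*d,-d],-1)
    E=c["extrinsics"] if T is None else T
    W=P@E[:3,:3].T+E[:3,3]; W[d<=0]=np.nan
    return W
E
python3 - <<'E'
from h import *
o=get_obs(); print({k:np.round(v,3) for k,v in o.items()}, robot, getattr(robot,'tip_extent',None))
for n in ("scene","side","wrist"):
    c=camera(n); cv2.imwrite(f"pics/{n}0.png",c["pixels"]); print(n,[k for k in c], c["fov_y"],c["cx"],c["cy"])
    np.save(f"{n}0.npy",c,allow_pickle=True)
    if n=="wrist": print(c["mount"]); continue
    W=cloud(c)
    for l in ("bottle_blue","bottle_red","bottle_yellow","jar","tray","mat","balance","tube_rack","dishes","tip_box"):
        for r in cut_out(l,n):
            p=W[r["region"]]; p=p[~np.isnan(p[:,0])]
            if len(p)<5: print(l,'few');continue
            print(l,round(r["confidence"],2),np.round(r["extent"]),"min",np.round(np.percentile(p,2,0),3),"max",np.round(np.percentile(p,98,0),3))
E
```

```text
pics
{'time': np.float64(0.0), 'q': array([ 1.122,  0.528,  1.434, -0.   ,  1.181, -0.178]), 'joint_velocities': array([ 0.001,  0.001,  0.   ,  0.   ,  0.001, -0.001]), 'joint_torque': array([ -0.   , -44.004, -17.659,   0.063,   0.058,  -0.   ]), 'position': array([0.166, 0.602, 0.404]), 'tool_rot': array([ 0.135,  0.991, -0.001, -0.   ]), 'ft_force': array([ 0.082, -0.837, -0.88 ]), 'moment': array([-0.007, -0.019, -0.002]), 'grip_force': np.float64(0.0), 'grip_width': np.float64(0.087)} <Robot object at 0x7faabb75fe00> 0.1822
scene ['pixels', 'depth', 'fov_y', 'cx', 'cy', 'extrinsics'] 48.855153381146316 310.55301509872083 235.93981882399353
bottle_blue 0.7 [300. 214.  21.  48.] min [ 0.488 -0.013  0.014] max [0.522 0.024 0.132]
bottle_red 0.74 [331. 232.  18.  46.] min [0.555 0.024 0.01 ] max [0.588 0.063 0.131]
bottle_yellow 0.78 [279. 242.  20.  48.] min [ 0.527 -0.083  0.011] max [ 0.559 -0.045  0.132]
bottle_yellow 0.16 [169. 292. 139. 109.] min [ 0.433 -0.42   0.   ] max [ 0.594 -0.181  0.008]
jar 0.87 [304. 246.  19.  22.] min [ 0.537 -0.028  0.01 ] max [0.577 0.011 0
[... 1759 characters left out ...]
9. 218. 122.] min [0.306 0.228 0.041] max [0.508 0.386 0.061]
tube_rack 0.61 [212. 223.  97.  97.] min [ 0.719 -0.066  0.002] max [0.805 0.13  0.048]
dishes 0.95 [148. 325.  69.  74.] min [0.672 0.23  0.005] max [0.754 0.312 0.057]
tip_box 0.76 [314. 143.  64.  56.] min [ 0.683 -0.334 -0.   ] max [ 0.773 -0.214  0.058]
wrist ['pixels', 'depth', 'fov_y', 'cx', 'cy', 'mount'] 62.77675077591343 312.6812827873913 234.62504901052458
[[ 1.19073987e-04  9.67260163e-01  2.53786847e-01  6.92601566e-02]
 [ 9.99999800e-01  4.25488177e-05 -6.31355569e-04  5.76680252e-04]
 [-6.21483421e-04  2.53786871e-01 -9.67259964e-01  1.96192085e-02]
 [ 0.00000000e+00  0.00000000e+00  0.00000000e+00  1.00000000e+00]]
```

View pics/scene0.png

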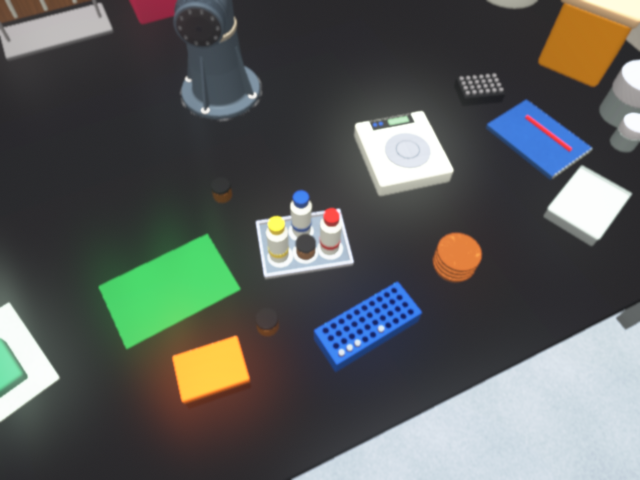

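Run:
```python
import cv2
a=cv2.imread("pics/scene0.png")[170:370,200:420]; cv2.imwrite("pics/crop0.png",cv2.resize(a,None,fx=3,fy=3,interpolation=cv2.INTER_CUBIC)[:600])
```

```text
(no output)
```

View pics/crop0.png

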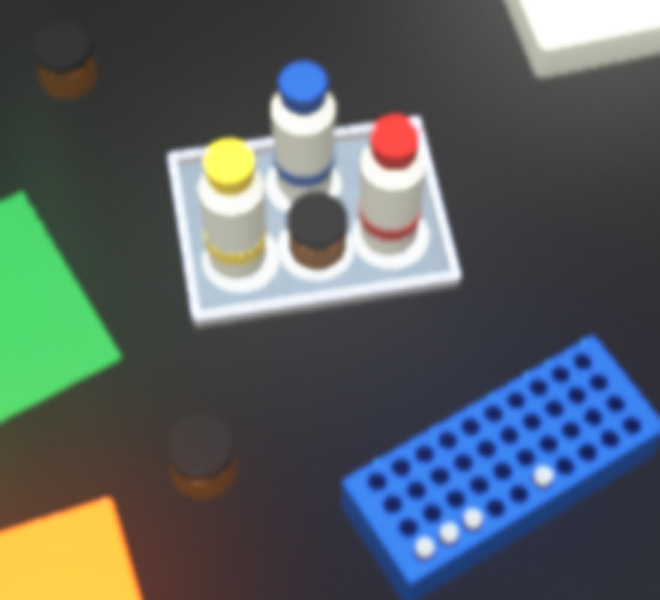

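View pics/side0.png

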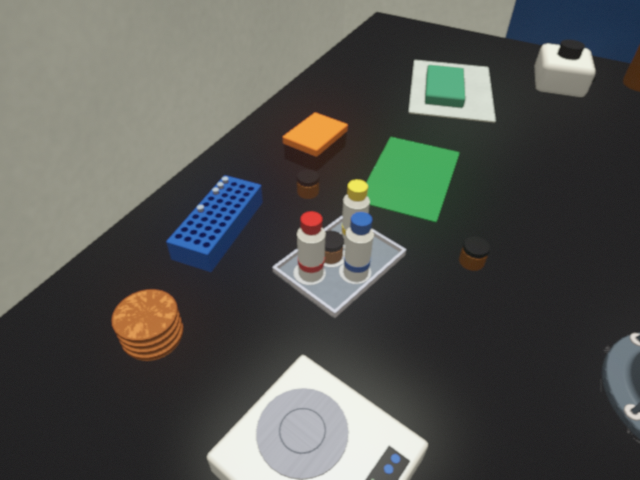

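Candidates for the jar (scene picture): (305,246) in the tray, (221,191) on the bench, (266,322) on the bench. At y≈-0.01 the first is farthest left. It is also the one hemmed in by the blue, red and yellow bottles, and the crop confirms this. Next I'll move over the tray with the wrist camera.

step_arm:
  rows:
    - [0.01,-0.02,0.003,0,0,0]
    - [0.02,-0.04,0.004,0,0,0]
    - [0.025,-0.045,0.004,0,0,0]
    - [0.025,-0.045,0.004,0,0,0]
    - [0.025,-0.045,0.004,0,0,0]
    - [0.025,-0.045,0.004,0,0,0]
    - [0.025,-0.045,0.004,0,0,0]
    - [0.025,-0.045,0.004,0,0,0]
    - [0.025,-0.045,0.004,0,0,0]
    - [0.025,-0.045,0.004,0,0,0]
    - [0.025,-0.045,0.004,0,0,0]
    - [0.025,-0.045,0.002,0,0,0]

```text
time: 2.65
position: [0.4472, 0.0908, 0.4503]
tool_rot: [0.135, 0.991, 0.0, 0.001]
ft_force: [0.7, -0.3, 0.2]
grip_width: 0.0872
grip_force: 0.0
```

step_arm:
  rows:
    - [0.02,-0.04,0,0,0,0]
    - [0.015,-0.025,0,0,0,0]
    - [0.01,-0.015,0,0,0,0]
    - [0,0,0,0,0,0]
    - [0,0,0,0,0,0]

```text
time: 3.28
position: [0.4909, 0.0132, 0.4496]
tool_rot: [0.134, 0.991, 0.0, -0.001]
ft_force: [0.8, -0.3, 0.9]
grip_width: 0.0873
grip_force: 0.0
```

```bash
cat >> h.py <<'E'
def wrist(name):
    o=get_obs(); c=camera("wrist"); cv2.imwrite(f"pics/{name}.png",c["pixels"])
    T=np.eye(4); T[:3,:3]=R.from_quat(o["tool_rot"]).as_matrix(); T[:3,3]=o["position"]
    return o,c,cloud(c,T@c["mount"])
def circ(p):
    # circle fit by least squares on xy
    A=np.c_[2*p[:,:2],np.ones(len(p))]; s=np.linalg.lstsq(A,(p[:,:2]**2).sum(1),rcond=None)[0]
    return s[:2],np.sqrt(s[2]+s[0]**2+s[1]**2)
def top(W,m,h=0.006):
    p=W[m]; p=p[~np.isnan(p[:,0])]; zt=np.percentile(p[:,2],97); q=p[abs(p[:,2]-zt)<h]
    (cx,cy),r=cv2.minEnclosingCircle((q[:,:2]*1000).astype(np.float32))
    return np.r_[np.round([np.median(q[:,0]),np.median(q[:,1]),np.median(q[:,2])],4), np.round([cx,cy,r],1)]
E
python3 - <<'E'
from h import *
o,c,W=wrist("w1"); print(o["time"],o["position"],o["tool_rot"])
for l in ("bottle_blue","bottle_red","bottle_yellow","jar","tray"):
    for r in cut_out(l,"wrist"):
        print(l,round(r["confidence"],2),np.round(r["extent"]),top(W,r["region"]))
        if l=="tray":
            p=W[r["region"]]; p=p[(p[:,2]>-.01)&(p[:,2]<.03)]; print(np.percentile(p[:,2],[5,50,95]),cv2.minAreaRect((p[:,:2]*1000).astype(np.float32)))
E
```

```text
3.275 [0.49089785 0.01324914 0.44960429] [ 1.34102181e-01  9.90967287e-01  2.79305834e-04 -6.03201360e-04]
bottle_blue 0.85 [311. 216.  52.  67.] [4.970e-01 8.600e-03 1.293e-01 4.976e+02 8.500e+00 1.620e+01]
bottle_red 0.96 [364. 267.  55.  68.] [5.591e-01 4.630e-02 1.293e-01 5.640e+02 4.490e+01 1.620e+01]
bottle_yellow 0.58 [248. 270.  58.  68.] [ 5.303e-01 -5.980e-02  1.292e-01  5.356e+02 -6.210e+01  1.620e+01]
jar 0.88 [220. 374.  41.  29.] [ 6.623e-01 -1.423e-01  4.210e-02  6.697e+02 -1.454e+02  2.090e+01]
jar 0.84 [310. 265.  42.  40.] [ 5.540e-01 -7.500e-03  4.640e-02  5.534e+02 -6.800e+00  2.210e+01]
jar 0.76 [138.  76.  62.  50.] [ 3.314e-01 -1.155e-01  4.220e-02  3.311e+02 -1.161e+02  2.210e+01]
tray 0.84 [309. 235. 182. 131.] [ 4.987e-01 -1.900e-03  1.420e-02  5.217e+02  9.000e-01  1.108e+02]
[0.00309402 0.00472208 0.01467171] ((535.1805419921875, -3.217987060546875), (199.0961151123047, 147.57872009277344), 75.4191665649414)
```

View pics/w1.png

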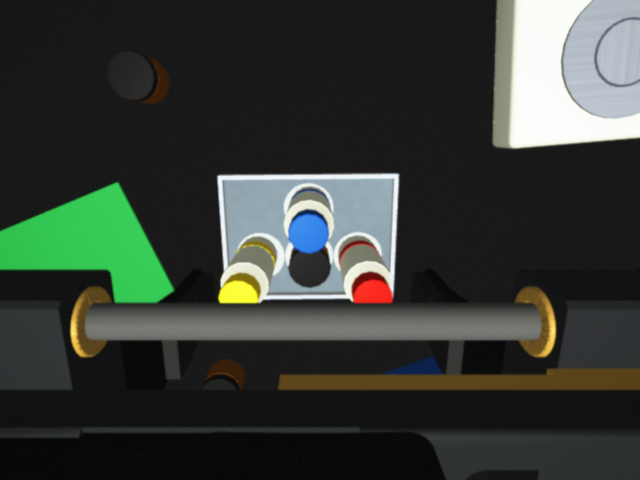

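The wrist picture shows the blue cap at (309,230), yellow at (239,292), red at (372,292) and the jar at (310,265). Cap tops read 129 mm and the jar top 46 mm, which agree with the given sizes. The tool's closing line already runs along the tray's y axis. I'll take yellow first.

step_arm:
  rows:
    - [0.012,-0.02,0,0,0,0]
    - [0.018,-0.03,0,0,0,0]
    - [0.0147,-0.0253,-0.01,0,0,0]
    - [0,0,-0.025,0,0,0]
    - [0,0,-0.035,0,0,0]
    - [0,0,-0.035,0,0,0]
    - [0,0,-0.035,0,0,0]
    - [0,0,-0.025,0,0,0]
    - [0,0,-0.018,0,0,0]
    - [0,0,-0.01,0,0,0]
    - [0,0,-0.005,0,0,0]
    - [0,0,0,0,0,0]
  jaw: 0.087

```text
time: 5.08
position: [0.5365, -0.0633, 0.2518]
tool_rot: [0.135, 0.991, -0.0, 0.0]
ft_force: [0.0, 0.2, 0.8]
grip_width: 0.0873
grip_force: 0.0
```

Run:
```python
from h import *
o,c,W=wrist("w2"); print(o["position"],o["ft_force"])
for l in ("mat","balance"):
  for n in ("side","scene"):
    cc=np.load(f"{n}0.npy",allow_pickle=True).item(); camera(n)
    r=cut_out(l,n)[0]; p=cloud(cc)[cv2.erode(r["region"].astype(np.uint8),np.ones((3,3)))>0]; p=p[~np.isnan(p[:,0])]
    print(l,n,cv2.minAreaRect((p[:,:2]*1000).astype(np.float32)),np.median(p[:,2]))
```

```text
[ 0.53652424 -0.06325284  0.25182539] [0.04479304 0.16797824 0.84091943]
mat side ((497.51776123046875, -298.6759033203125), (126.75397491455078, 246.61619567871094), 5.956292152404785) 0.002009508240901847
mat scene ((512.4414672851562, -300.97381591796875), (160.87249755859375, 251.01361083984375), 6.114736080169678) 0.004451126990244192
balance side ((407.37933349609375, 319.0914306640625), (176.61253356933594, 197.2261199951172), 79.5153579711914) 0.04526471469220039
balance scene ((411.7259521484375, 314.2580261230469), (177.3064422607422, 198.69686889648438), 79.35956573486328) 0.04617540881963378
```

View pics/w2.png

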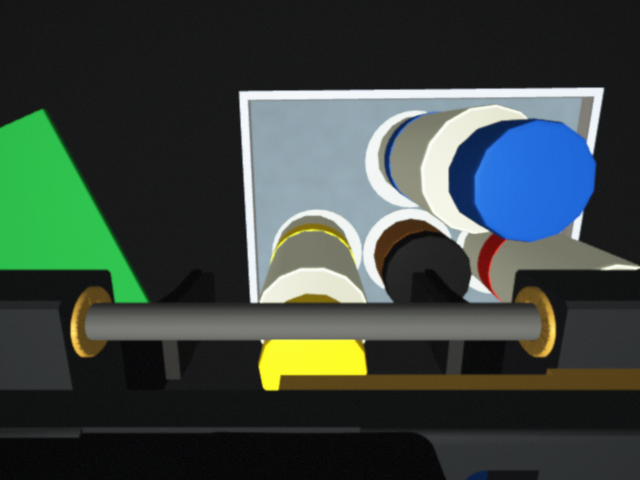

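The picture shows the yellow cap at (315,370), midway between the fingers, and the fingers clear of the jar. Closing.

step_arm:
  rows:
    - [0,0,0,0,0,0]
    - [0,0,0,0,0,0]
    - [0,0,0,0,0,0]
    - [0,0,0,0,0,0]
    - [0,0,0,0,0,0]
  jaw: 0.03
  squeeze: 20

```text
time: 6.15
position: [0.5362, -0.0629, 0.2517]
tool_rot: [0.134, 0.991, -0.0, -0.0]
ft_force: [0.4, -0.1, 0.4]
grip_width: 0.0447
grip_force: 0.0
```

step_arm:
  rows:
    - [0,0,0,0,0,0]
    - [0,0,0,0,0,0]
    - [0,0,0.005,0,0,0]
    - [0,0,0.01,0,0,0]
    - [0,0,0.02,0,0,0]
    - [0,0,0.03,0,0,0]
    - [0,0,0.015,0,0,0]

```text
time: 7.02
position: [0.5365, -0.063, 0.3338]
tool_rot: [0.134, 0.991, -0.0, 0.002]
ft_force: [-0.0, 0.8, -0.4]
grip_width: 0.0437
grip_force: 20.0
```

step_arm:
  rows:
    - [0,-0.01,0,0,0,0]
    - [0,-0.025,0,0,0,0]
    - [0,-0.04,0,0,0,0]
    - [0,-0.04,0,0,0,0]
    - [0,-0.04,0,0,0,0]
    - [0,-0.04,0,0,0,0]
    - [0,-0.04,0,0,0,0]
    - [0,-0.04,0,0,0,0]
    - [0,-0.025,0,0,0,0]
    - [0,-0.012,0,0,0,0]
    - [0,-0.004,-0.01,0,0,0]
    - [0,0,-0.02,0,0,0]

```text
time: 8.52
position: [0.5365, -0.3781, 0.3016]
tool_rot: [0.134, 0.991, -0.0, 0.0]
ft_force: [-0.2, 0.3, -0.6]
grip_width: 0.0435
grip_force: 20.0
```

step_arm:
  rows:
    - [0,0,-0.02,0,0,0]
    - [0,0,-0.015,0,0,0]
    - [0,0,-0.007,0,0,0]
    - [0,0,-0.004,0,0,0]
    - [0,0,-0.002,0,0,0]
    - [0,0,-0.001,0,0,0]
    - [0,0,0,0,0,0]

```text
time: 9.4
position: [0.5363, -0.379, 0.2531]
tool_rot: [0.135, 0.991, -0.0, 0.0]
ft_force: [0.0, 0.0, -0.5]
grip_width: 0.0435
grip_force: 20.0
```

Run:
```python
from h import *
o,c,W=wrist("w3"); print(o["position"],o["ft_force"])
c=camera("side"); cv2.imwrite("pics/s3.png",c["pixels"])
a=c["pixels"][110:260,280:500]; cv2.imwrite("pics/s3c.png",cv2.resize(a,None,fx=3,fy=3))
```

```text
[ 0.53630636 -0.37904286  0.25313276] [ 0.02398671  0.04316397 -0.46981597]
```

View pics/s3c.png

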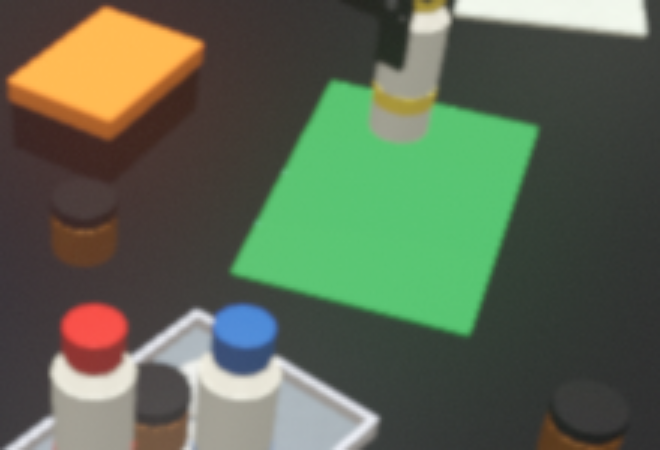

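The side crop shows the yellow bottle at about (400,130), upright and well inside the green mat. I'll lower the last millimetre and release.

step_arm:
  rows:
    - [0,0,-0.001,0,0,0]
    - [0,0,-0.0005,0,0,0]
    - [0,0,0,0,0,0]

```text
time: 9.88
position: [0.5363, -0.379, 0.2517]
tool_rot: [0.134, 0.991, -0.0, 0.0]
ft_force: [-0.2, -0.1, 2.1]
grip_width: 0.0433
grip_force: 20.0
```

step_arm:
  rows:
    - [0,0,0,0,0,0]
    - [0,0,0,0,0,0]
    - [0,0,0,0,0,0]
    - [0,0,0,0,0,0]
    - [0,0,0.01,0,0,0]
    - [0,0,0.03,0,0,0]
    - [0,0,0.04,0,0,0]
    - [0,0.01,0.04,0,0,0]
    - [0,0.03,0.03,0,0,0]
    - [0,0.04,0.01,0,0,0]
  jaw: 0.07

```text
time: 11.12
position: [0.5365, -0.2991, 0.4147]
tool_rot: [0.135, 0.991, -0.002, 0.003]
ft_force: [0.2, 0.2, -0.5]
grip_width: 0.0702
grip_force: 0.0
```

step_arm:
  rows:
    - [-0.005,0.04,0,0,0,0]
    - [-0.005,0.045,0,0,0,0]
    - [-0.005,0.045,0,0,0,0]
    - [-0.005,0.045,0,0,0,0]
    - [-0.005,0.045,0,0,0,0]
    - [-0.005,0.04,0,0,0,0]
    - [-0.005,0.03,0,0,0,0]
    - [-0.004,0.0176,-0.005,0,0,0]
    - [0,0,-0.02,0,0,0]
    - [0,0,-0.03,0,0,0]
    - [0,0,-0.03,0,0,0]
    - [0,0,-0.02,0,0,0]
  jaw: 0.087

```text
time: 12.62
position: [0.4972, 0.0083, 0.3051]
tool_rot: [0.135, 0.991, -0.0, -0.0]
ft_force: [0.8, 0.1, 0.1]
grip_width: 0.087
grip_force: 0.0
```

step_arm:
  rows:
    - [0,0,-0.025,0,0,0]
    - [0,0,-0.018,0,0,0]
    - [0,0,-0.01,0,0,0]
    - [0,0,-0.005,0,0,0]
    - [0,0,0,0,0,0]

```text
time: 13.25
position: [0.4974, 0.0085, 0.2483]
tool_rot: [0.135, 0.991, -0.0, 0.0]
ft_force: [0.7, 0.2, 0.5]
grip_width: 0.0868
grip_force: 0.0
```

Run:
```python
from h import *
o,c,W=wrist("w4"); print(o["position"],o["ft_force"])
for l in ("bottle_blue","jar"):
    for r in cut_out(l,"wrist"):
        print(l,round(r["confidence"],2),np.round(r["extent"]),top(W,r["region"]))
```

```text
[0.49740505 0.00854258 0.24834718] [0.66602715 0.17136822 0.4755168 ]
bottle_blue 0.9 [311. 304. 115. 174.] [4.912e-01 9.100e-03 1.293e-01 4.965e+02 8.500e+00 1.620e+01]
jar 0.86 [19. 29. 36. 58.] [ 3.427e-01 -9.830e-02  2.270e-02  3.433e+02 -1.014e+02  1.070e+01]
```

step_arm:
  rows:
    - [0,0,0,0,0,0]
    - [0,0,0,0,0,0]
    - [0,0,0,0,0,0]
    - [0,0,0,0,0,0]
    - [0,0,0,0,0,0]
    - [0,0,0,0,0,0]
    - [0,0,0,0,0,0]
    - [0,0,0.005,0,0,0]
    - [0,0,0.01,0,0,0]
    - [0,0,0.02,0,0,0]
    - [0,0,0.03,0,0,0]
    - [0,0,0.015,0,0,0]
  jaw: 0.03

```text
time: 14.9
position: [0.4975, 0.0087, 0.3303]
tool_rot: [0.134, 0.991, -0.0, 0.001]
ft_force: [-0.2, 0.1, -1.3]
grip_width: 0.0438
grip_force: 20.0
```

step_arm:
  rows:
    - [0,-0.01,0,0,0,0]
    - [0,-0.025,0,0,0,0]
    - [0,-0.04,0,0,0,0]
    - [0,-0.04,0,0,0,0]
    - [0,-0.04,0,0,0,0]
    - [0,-0.04,0,0,0,0]
    - [0,-0.04,0,0,0,0]
    - [0,-0.04,0,0,0,0]
    - [-0.003,-0.02,0,0,0,0]
    - [-0.002,-0.01,0,0,0,0]
    - [0,-0.0035,-0.01,0,0,0]
    - [0,0,-0.02,0,0,0]

```text
time: 16.4
position: [0.4924, -0.299, 0.2981]
tool_rot: [0.134, 0.991, -0.0, 0.0]
ft_force: [0.4, -0.0, -1.3]
grip_width: 0.0439
grip_force: 20.0
```

step_arm:
  rows:
    - [0,0,-0.02,0,0,0]
    - [0,0,-0.015,0,0,0]
    - [0,0,-0.007,0,0,0]
    - [0,0,-0.004,0,0,0]
    - [0,0,-0.002,0,0,0]
    - [0,0,-0.001,0,0,0]
    - [0,0,-0.001,0,0,0]
    - [0,0,-0.0005,0,0,0]
    - [0,0,0,0,0,0]

```text
time: 17.52
position: [0.4924, -0.3, 0.2482]
tool_rot: [0.135, 0.991, -0.0, 0.0]
ft_force: [0.2, -0.7, 2.5]
grip_width: 0.044
grip_force: 20.0
```

step_arm:
  rows:
    - [0,0,0,0,0,0]
    - [0,0,0,0,0,0]
    - [0,0,0,0,0,0]
    - [0,0,0,0,0,0]
    - [0,0,0.01,0,0,0]
    - [0,0,0.03,0,0,0]
    - [0,0,0.04,0,0,0]
    - [0,0.01,0.04,0,0,0]
    - [0.005,0.03,0.03,0,0,0]
    - [0.01,0.04,0.01,0,0,0]
  jaw: 0.07

```text
time: 18.77
position: [0.5075, -0.2199, 0.4109]
tool_rot: [0.135, 0.991, -0.001, 0.003]
ft_force: [0.4, 0.2, 0.0]
grip_width: 0.07
grip_force: 0.0
```

step_arm:
  rows:
    - [0.01,0.045,0,0,0,0]
    - [0.01,0.045,0,0,0,0]
    - [0.01,0.045,0,0,0,0]
    - [0.01,0.045,0,0,0,0]
    - [0.01,0.045,0,0,0,0]
    - [0.005,0.025,0,0,0,0]
    - [0.0016,0.0146,0,0,0,0]
    - [0,0,-0.02,0,0,0]
    - [0,0,-0.03,0,0,0]
    - [0,0,-0.04,0,0,0]
    - [0,0,-0.03,0,0,0]
    - [0,0,-0.02,0,0,0]
  jaw: 0.087

```text
time: 20.27
position: [0.5635, 0.0441, 0.2665]
tool_rot: [0.135, 0.991, -0.0, -0.001]
ft_force: [-0.1, -0.0, 0.5]
grip_width: 0.0875
grip_force: 0.0
```

step_arm:
  rows:
    - [0,0,-0.01,0,0,0]
    - [0,0,-0.007,0,0,0]
    - [0,0,-0.001,0,0,0]
    - [0,0,0,0,0,0]

```text
time: 20.78
position: [0.5641, 0.0448, 0.2504]
tool_rot: [0.134, 0.991, -0.0, 0.001]
ft_force: [0.6, 0.4, 0.6]
grip_width: 0.0866
grip_force: 0.0
```

Run:
```python
from h import *
o,c,W=wrist("w5"); print(o["position"],o["ft_force"])
for l in ("bottle_red","jar"):
    for r in cut_out(l,"wrist"):
        print(l,round(r["confidence"],2),np.round(r["extent"]),top(W,r["region"]))
```

```text
[0.56408802 0.04475216 0.25038861] [0.62590516 0.44776249 0.57556836]
bottle_red 0.83 [313. 303. 108. 170.] [5.592e-01 4.550e-02 1.294e-01 5.641e+02 4.510e+01 1.630e+01]
jar 0.85 [211. 261.  97.  84.] [ 5.461e-01 -2.000e-04  4.630e-02  5.534e+02 -6.600e+00  2.200e+01]
```

step_arm:
  rows:
    - [0,0,0,0,0,0]
    - [0,0,0,0,0,0]
    - [0,0,0,0,0,0]
    - [0,0,0,0,0,0]
    - [0,0,0,0,0,0]
    - [0,0,0,0,0,0]
    - [0,0,0,0,0,0]
    - [0,0,0.005,0,0,0]
    - [0,0,0.01,0,0,0]
    - [0,0,0.02,0,0,0]
    - [0,0,0.03,0,0,0]
    - [0,0,0.015,0,0,0]
  jaw: 0.03

```text
time: 22.42
position: [0.5642, 0.0448, 0.3318]
tool_rot: [0.134, 0.991, 0.0, 0.002]
ft_force: [0.1, 0.2, -0.9]
grip_width: 0.0439
grip_force: 20.0
```

step_arm:
  rows:
    - [0,-0.01,0.005,0,0,0]
    - [-0.005,-0.025,0,0,0,0]
    - [-0.007,-0.035,0,0,0,0]
    - [-0.007,-0.04,0,0,0,0]
    - [-0.007,-0.04,0,0,0,0]
    - [-0.007,-0.04,0,0,0,0]
    - [-0.006,-0.035,0,0,0,0]
    - [-0.004,-0.02,0,0,0,0]
    - [-0.001,-0.01,0,0,0,0]
    - [0,-0.002,-0.005,0,0,0]
    - [0,0,-0.01,0,0,0]
    - [0,0,-0.02,0,0,0]

```text
time: 23.92
position: [0.5202, -0.2111, 0.2994]
tool_rot: [0.134, 0.991, -0.0, 0.0]
ft_force: [0.3, 0.0, -1.2]
grip_width: 0.0437
grip_force: 20.0
```

step_arm:
  rows:
    - [0,0,-0.02,0,0,0]
    - [0,0,-0.015,0,0,0]
    - [0,0,-0.007,0,0,0]
    - [0,0,-0.004,0,0,0]
    - [0,0,-0.002,0,0,0]
    - [0,0,-0.001,0,0,0]
    - [0,0,-0.001,0,0,0]
    - [0,0,-0.0005,0,0,0]
    - [0,0,0,0,0,0]

```text
time: 25.05
position: [0.5199, -0.2123, 0.2497]
tool_rot: [0.135, 0.991, -0.0, 0.0]
ft_force: [-0.0, -0.4, 2.3]
grip_width: 0.0434
grip_force: 20.0
```

step_arm:
  rows:
    - [0,0,0,0,0,0]
    - [0,0,0,0,0,0]
    - [0,0,0,0,0,0]
    - [0,0,0.01,0,0,0]
    - [0,0,0.03,0,0,0]
    - [0,0,0.04,0,0,0]
    - [0,0.01,0.04,0,0,0]
    - [0.005,0.03,0.03,0,0,0]
    - [0.008,0.04,0.01,0,0,0]
    - [0.008,0.04,0,0,0,0]
    - [0.008,0.04,0,0,0,0]
  jaw: 0.06

```text
time: 26.42
position: [0.5488, -0.051, 0.4104]
tool_rot: [0.135, 0.991, -0.0, 0.001]
ft_force: [0.5, 0.5, 1.1]
grip_width: 0.0601
grip_force: 0.0
```

step_arm:
  rows:
    - [0.004,0.03,0,0,0,0]
    - [0.0005,0.0155,-0.01,0,0,0]
    - [0,0,-0.03,0,0,0]
    - [0,0,-0.04,0,0,0]
    - [0,0,-0.04,0,0,0]
    - [0,0,-0.04,0,0,0]
    - [0,0,-0.02,0,0,0]
    - [0,0,-0.01,0,0,0]
    - [0,0,0,0,0,0]
  jaw: 0.087

```text
time: 27.55
position: [0.5532, -0.0071, 0.2188]
tool_rot: [0.135, 0.991, -0.0, -0.001]
ft_force: [0.4, -0.2, 0.1]
grip_width: 0.0873
grip_force: 0.0
```

Run:
```python
from h import *
o,c,W=wrist("w6"); print(o["position"],o["ft_force"])
for r in cut_out("jar","wrist"): print(round(r["confidence"],2),np.round(r["extent"]),top(W,r["region"]))
c=camera("side"); W=cloud(c); cv2.imwrite("pics/s6.png",c["pixels"])
for l in ("bottle_blue","bottle_red","bottle_yellow"):
    r=cut_out(l,"side")[0]; print(l,r["confidence"],r["extent"],top(W,r["region"]))
```

```text
[ 0.5532078  -0.00705284  0.21880097] [ 0.42976342 -0.16566066  0.09844828]
0.56 [311. 288. 102. 119.] [ 5.445e-01 -4.900e-03  4.630e-02  5.534e+02 -7.300e+00  2.220e+01]
bottle_blue 0.56 [422.4, 153.2, 32.9, 67.5] [ 4.937e-01 -2.950e-01  1.265e-01  4.946e+02 -2.991e+02  1.800e+01]
bottle_red 0.74 [338.4, 267.2, 132.7, 96.6] [ 5.025e-01  4.250e-02  1.160e-02  5.339e+02 -1.400e+00  1.171e+02]
bottle_yellow 0.83 [418.8, 127.8, 28.9, 62.8] [ 5.360e-01 -3.720e-01  1.265e-01  5.212e+02 -3.037e+02  9.240e+01]
```

View pics/s6.png

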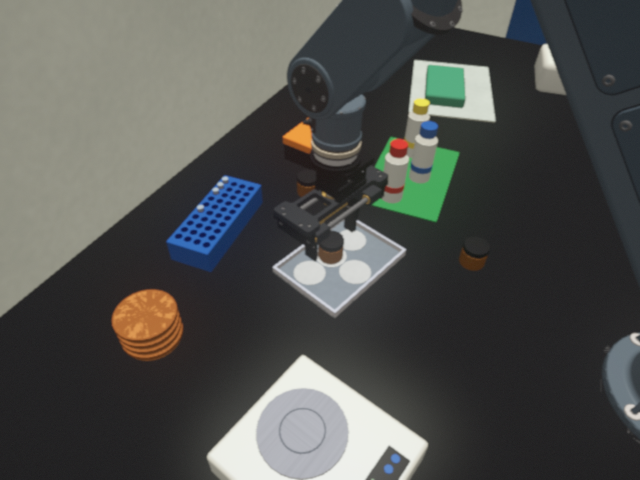

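The side picture shows all three bottles standing on the mat, with red at (397,172), blue at (425,153) and yellow at (419,128). The fingers straddle the tray's jar at (330,247). I'll lower, grip and lift.

step_arm:
  rows:
    - [0,0,-0.012,0,0,0]
    - [0,0,-0.009,0,0,0]
    - [0,0,-0.0035,0,0,0]
    - [0,0,0,0,0,0]

```text
time: 28.35
position: [0.5532, -0.0067, 0.1941]
tool_rot: [0.135, 0.991, 0.0, -0.001]
ft_force: [-0.3, 0.2, -0.5]
grip_width: 0.0873
grip_force: 0.0
```

step_arm:
  rows:
    - [0,0,0,0,0,0]
    - [0,0,0,0,0,0]
    - [0,0,0,0,0,0]
    - [0,0,0,0,0,0]
    - [0,0,0,0,0,0]
    - [0,0,0,0,0,0]
    - [0,0,0,0,0,0]
    - [0,0,0.005,0,0,0]
    - [0,0,0.01,0,0,0]
    - [0,0,0.02,0,0,0]
    - [0,0,0.04,0,0,0]
    - [0,0,0.04,0,0,0]
  jaw: 0.03
  squeeze: 15

```text
time: 29.85
position: [0.5531, -0.0067, 0.3112]
tool_rot: [0.135, 0.991, 0.0, -0.0]
ft_force: [0.7, 0.0, -0.5]
grip_width: 0.0436
grip_force: 15.1
```

step_arm:
  rows:
    - [-0.003,0.01,0.03,0,0,0]
    - [-0.008,0.025,0.035,0,0,0]
    - [-0.012,0.04,0.035,0,0,0]
    - [-0.013,0.045,0.025,0,0,0]
    - [-0.013,0.045,0.014,0,0,0]
    - [-0.013,0.045,0,0,0,0]
    - [-0.013,0.04,0,0,0,0]
    - [-0.01,0.035,0,0,0,0]
    - [-0.006,0.02,0,0,0,0]
    - [-0.002,0.007,0,0,0,0]
    - [0,0,0,0,0,0]
    - [0,0,0,0,0,0]

```text
time: 31.35
position: [0.4606, 0.3045, 0.4488]
tool_rot: [0.135, 0.991, -0.0, 0.0]
ft_force: [-0.8, -0.7, -0.7]
grip_width: 0.0437
grip_force: 15.1
```

Run:
```python
from h import *
o,c,W=wrist("w7"); print(o["position"],o["ft_force"])
m=(W[...,2]>.055)&(W[...,2]<.065); m=cv2.morphologyEx(m.astype(np.uint8),cv2.MORPH_OPEN,np.ones((5,5)))
n,lab,st,ce=cv2.connectedComponentsWithStats(m); k=1+st[1:,4].argmax(); q=W[lab==k]
print(st[k],np.median(q[:,2]),cv2.minEnclosingCircle((q[:,:2]*1000).astype(np.float32)))
ct=max(cv2.findContours((lab==k).astype(np.uint8),0,cv2.CHAIN_APPROX_NONE)[0],key=len)[:,0]
e=W[ct[:,1],ct[:,0]]; print(circ(e));
```

```text
[0.4606078  0.30448558 0.44882152] [-0.77482472 -0.74743127 -0.72591033]
[  254   115   117   118 10782] 0.06052566927876643 ((432.4049377441406, 312.45806884765625), 55.019771575927734)
(array([0.43195356, 0.31274756]), np.float64(0.054037515409024815))
```

View pics/w7.png

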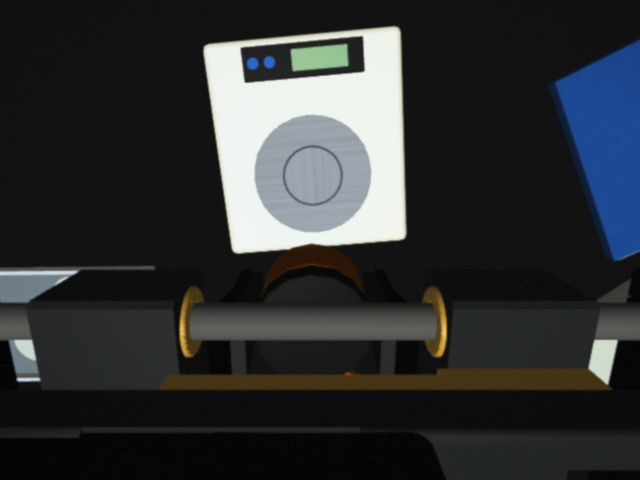

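The picture shows the pan centred at (312,174) with its ring in the middle, and the held jar below it. The pan centre works out at (0.432, 0.3126), with radius 55 mm and height 60.5 mm, which agrees with the given sizes.

step_arm:
  rows:
    - [-0.01,0.003,-0.01,0,0,0]
    - [-0.012,0.003,-0.025,0,0,0]
    - [-0.0064,0.0021,-0.035,0,0,0]
    - [0,0,-0.035,0,0,0]
    - [0,0,-0.035,0,0,0]
    - [0,0,-0.025,0,0,0]
    - [0,0,-0.015,0,0,0]
    - [0,0,-0.008,0,0,0]
    - [0,0,-0.004,0,0,0]
    - [0,0,-0.002,0,0,0]
    - [0,0,-0.001,0,0,0]
    - [0,0,0,0,0,0]

```text
time: 32.9
position: [0.432, 0.3135, 0.2542]
tool_rot: [0.134, 0.991, 0.0, 0.0]
ft_force: [-0.5, 0.3, -1.3]
grip_width: 0.0436
grip_force: 15.1
```

step_arm:
  rows:
    - [0,0,-0.001,0,0,0]
    - [0,0,-0.001,0,0,0]
    - [0,0,0,0,0,0]

```text
time: 33.28
position: [0.4319, 0.3133, 0.2517]
tool_rot: [0.134, 0.991, -0.0, -0.0]
ft_force: [0.8, -0.1, -1.3]
grip_width: 0.0441
grip_force: 15.1
```

step_arm:
  rows:
    - [0,0,-0.0005,0,0,0]
    - [0,0,-0.0005,0,0,0]
    - [0,0,-0.0005,0,0,0]
    - [0,0,0,0,0,0]

```text
time: 33.78
position: [0.4319, 0.3134, 0.2508]
tool_rot: [0.134, 0.991, 0.0, 0.0]
ft_force: [-0.9, -1.7, 5.3]
grip_width: 0.044
grip_force: 15.1
```

step_arm:
  rows:
    - [0,0,0,0,0,0]
    - [0,0,0,0,0,0]
    - [0,0,0,0,0,0]
    - [0,0,0,0,0,0]
    - [0,0,0.01,0,0,0]
    - [0,0,0.03,0,0,0]
    - [0,0,0.04,0,0,0]
    - [0.002,-0.01,0.04,0,0,0]
    - [0.004,-0.025,0.04,0,0,0]
    - [0.006,-0.04,0,0,0,0]
    - [0.008,-0.045,0,0,0,0]
    - [0.008,-0.045,0,0,0,0]
  jaw: 0.075

```text
time: 35.28
position: [0.4598, 0.1472, 0.4112]
tool_rot: [0.134, 0.991, 0.0, 0.001]
ft_force: [0.3, -0.5, -0.4]
grip_width: 0.0749
grip_force: 0.0
```

step_arm:
  rows:
    - [0.008,-0.045,0,0,0,0]
    - [0.008,-0.045,0,0,0,0]
    - [0.008,-0.045,0,0,0,0]
    - [0.008,-0.045,0,0,0,0]
    - [0.008,-0.045,0,0,0,0]
    - [0.007,-0.045,0,0,0,0]
    - [0.007,-0.04,0,0,0,0]
    - [0.004,-0.03,0,0,0,0]
    - [0.002,-0.0207,0,0,0,0]
    - [0,0,-0.02,0,0,0]
    - [0,0,-0.03,0,0,0]
    - [0,0,0,0,0,0]
  jaw: 0.064

```text
time: 36.78
position: [0.5191, -0.2115, 0.3586]
tool_rot: [0.134, 0.991, 0.001, -0.003]
ft_force: [0.2, 0.2, 0.4]
grip_width: 0.0636
grip_force: 0.0
```

Run:
```python
from h import *
o,c,W=wrist("w8"); print(o["time"],o["position"],o["ft_force"])
for l in ("bottle_red","bottle_blue","bottle_yellow"):
    for r in cut_out(l,"wrist"): print(l,round(r["confidence"],2),np.round(r["extent"]),top(W,r["region"]))
c=camera("scene"); W=cloud(c); cv2.imwrite("pics/s8.png",c["pixels"]); np.save("s8.npy",c,allow_pickle=True)
for r in cut_out("jar","scene"): print(round(r["confidence"],2),np.round(r["extent"]),top(W,r["region"]))
```

```text
36.775 [ 0.51907362 -0.21153034  0.35863146] [0.24686754 0.18612677 0.39194931]
bottle_red 0.66 [309. 243.  68.  94.] [ 5.198e-01 -2.117e-01  1.294e-01  5.211e+02 -2.120e+02  1.650e+01]
bottle_blue 0.56 [175. 236. 114.  92.] [ 4.902e-01 -2.964e-01  1.292e-01  4.930e+02 -2.998e+02  1.650e+01]
0.66 [265. 322.  21.  29.] [ 6.779e-01 -1.476e-01  4.220e-02  6.773e+02 -1.475e+02  2.230e+01]
0.65 [409. 144.  22.  25.] [4.354e-01 3.133e-01 1.024e-01 4.343e+02 3.131e+02 2.360e+01]
```

View pics/s8.png

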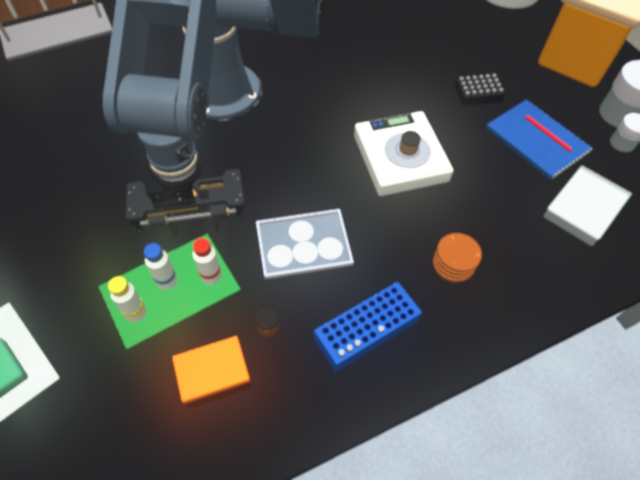

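The jar stands in the middle of the pan at (409,146), the bottles are upright on the mat, and the bystanders haven't moved. Now I'll take red back.

step_arm:
  rows:
    - [0.001,0,-0.02,0,0,0]
    - [0,0,-0.03,0,0,0]
    - [0,0,-0.03,0,0,0]
    - [0,0,-0.018,0,0,0]
    - [0,0,-0.008,0,0,0]
    - [0,0,-0.0025,0,0,0]
    - [0,0,0,0,0,0]

```text
time: 37.95
position: [0.5212, -0.2125, 0.2524]
tool_rot: [0.134, 0.991, -0.0, 0.001]
ft_force: [-0.1, 0.5, -0.1]
grip_width: 0.0644
grip_force: 0.0
```

step_arm:
  rows:
    - [0,0,0,0,0,0]
    - [0,0,0,0,0,0]
    - [0,0,0,0,0,0]
    - [0,0,0,0,0,0]
    - [0,0,0,0,0,0]
    - [0,0,0.005,0,0,0]
    - [0,0,0.01,0,0,0]
    - [0,0,0.02,0,0,0]
    - [0,0,0.03,0,0,0]
    - [0,0,0.015,0,0,0]
    - [0,0,0,0,0,0]
  jaw: 0.03
  squeeze: 20

```text
time: 39.33
position: [0.5212, -0.2124, 0.333]
tool_rot: [0.134, 0.991, -0.001, 0.001]
ft_force: [0.1, -0.6, -1.4]
grip_width: 0.0433
grip_force: 20.0
```

step_arm:
  rows:
    - [0,0.01,0,0,0,0]
    - [0.005,0.025,0,0,0,0]
    - [0.006,0.035,0,0,0,0]
    - [0.007,0.04,0,0,0,0]
    - [0.007,0.04,0,0,0,0]
    - [0.007,0.04,0,0,0,0]
    - [0.006,0.035,0,0,0,0]
    - [0.004,0.02,0,0,0,0]
    - [0.0009,0.01,0,0,0,0]
    - [0,0.0024,-0.005,0,0,0]
    - [0,0,-0.015,0,0,0]
    - [0,0,-0.02,0,0,0]

```text
time: 40.83
position: [0.5638, 0.044, 0.2909]
tool_rot: [0.135, 0.991, -0.0, 0.0]
ft_force: [-1.0, 0.0, -1.6]
grip_width: 0.0437
grip_force: 20.0
```

step_arm:
  rows:
    - [0,0,-0.02,0,0,0]
    - [0,0,-0.01,0,0,0]
    - [0,0,-0.005,0,0,0]
    - [0,0,-0.002,0,0,0]
    - [0,0,-0.001,0,0,0]
    - [0,0,-0.001,0,0,0]
    - [0,0,-0.0005,0,0,0]
    - [0,0,0,0,0,0]

```text
time: 41.82
position: [0.5639, 0.0451, 0.2524]
tool_rot: [0.134, 0.991, -0.0, 0.0]
ft_force: [0.3, 0.6, -0.8]
grip_width: 0.0438
grip_force: 20.0
```

step_arm:
  rows:
    - [0,0,-0.0006,0,0,0]
    - [0,0,-0.0006,0,0,0]
    - [0,0,0,0,0,0]

```text
time: 42.2
position: [0.564, 0.0451, 0.252]
tool_rot: [0.134, 0.991, -0.0, 0.0]
ft_force: [-1.3, -1.1, 6.0]
grip_width: 0.0438
grip_force: 20.0
```

step_arm:
  rows:
    - [0,0,0,0,0,0]
    - [0,0,0,0,0,0]
    - [0,0,0,0,0,0]
    - [0,0,0,0,0,0]
    - [0,0,0.01,0,0,0]
    - [0,0,0.03,0,0,0]
    - [0,0,0.04,0,0,0]
    - [0,-0.01,0.04,0,0,0]
    - [-0.005,-0.025,0.04,0,0,0]
    - [-0.01,-0.04,0,0,0,0]
    - [-0.01,-0.045,0,0,0,0]
    - [-0.01,-0.045,0,0,0,0]
  jaw: 0.07

```text
time: 43.7
position: [0.5283, -0.121, 0.4121]
tool_rot: [0.134, 0.991, -0.0, 0.001]
ft_force: [0.5, 0.7, -0.8]
grip_width: 0.0701
grip_force: 0.0
```

step_arm:
  rows:
    - [-0.01,-0.045,0,0,0,0]
    - [-0.01,-0.045,0,0,0,0]
    - [-0.01,-0.04,0,0,0,0]
    - [-0.005,-0.03,0,0,0,0]
    - [-0.001,-0.02,-0.02,0,0,0]
    - [0,0,-0.035,0,0,0]
    - [0,0,-0.035,0,0,0]
    - [0,0,-0.035,0,0,0]
    - [0,0,-0.02,0,0,0]
    - [0,0,-0.01,0,0,0]
    - [0,0,-0.005,0,0,0]
    - [0,0,0,0,0,0]

```text
time: 45.2
position: [0.493, -0.2999, 0.2512]
tool_rot: [0.134, 0.991, -0.0, 0.0]
ft_force: [1.1, 0.4, 0.0]
grip_width: 0.0699
grip_force: 0.0
```

Run:
```python
from h import *
o,c,W=wrist("w9"); print(o["time"],o["position"],o["ft_force"])
for l in ("bottle_red","bottle_blue","bottle_yellow"):
    for r in cut_out(l,"wrist"): print(l,round(r["confidence"],2),np.round(r["extent"]),top(W,r["region"]))
```

```text
45.2 [ 0.49300984 -0.29986484  0.25119274] [1.112531   0.43208184 0.04571976]
bottle_blue 0.74 [309. 296. 109. 162.] [ 4.879e-01 -2.987e-01  1.294e-01  4.920e+02 -3.001e+02  1.630e+01]
bottle_yellow 0.66 [218. 365.  56.  50.] [ 5.226e-01 -3.619e-01  7.130e-02  5.244e+02 -3.608e+02  5.800e+00]
```

step_arm:
  rows:
    - [0,0,0,0,0,0]
    - [0,0,0,0,0,0]
    - [0,0,0,0,0,0]
    - [0,0,0,0,0,0]
    - [0,0,0,0,0,0]
    - [0,0,0,0,0,0]
    - [0,0,0.005,0,0,0]
    - [0,0,0.01,0,0,0]
    - [0,0,0.02,0,0,0]
    - [0,0,0.03,0,0,0]
    - [0,0,0.015,0,0,0]
    - [0,0,0,0,0,0]
  jaw: 0.03

```text
time: 46.9
position: [0.4931, -0.3001, 0.3324]
tool_rot: [0.134, 0.991, -0.001, 0.001]
ft_force: [0.4, 0.3, -1.2]
grip_width: 0.0437
grip_force: 20.0
```

step_arm:
  rows:
    - [0,0.01,0,0,0,0]
    - [0,0.025,0,0,0,0]
    - [0.001,0.04,0,0,0,0]
    - [0.001,0.04,0,0,0,0]
    - [0.001,0.04,0,0,0,0]
    - [0.0015,0.04,0,0,0,0]
    - [0,0.04,0,0,0,0]
    - [0,0.035,0,0,0,0]
    - [0,0.025,0,0,0,0]
    - [0,0.01,0,0,0,0]
    - [0,0.0035,-0.01,0,0,0]
    - [0,0,-0.02,0,0,0]

```text
time: 48.4
position: [0.4975, 0.0085, 0.3007]
tool_rot: [0.134, 0.991, -0.0, 0.001]
ft_force: [0.0, 0.0, -0.3]
grip_width: 0.0434
grip_force: 20.0
```

step_arm:
  rows:
    - [0,0,-0.02,0,0,0]
    - [0,0,-0.015,0,0,0]
    - [0,0,-0.007,0,0,0]
    - [0,0,-0.004,0,0,0]
    - [0,0,-0.002,0,0,0]
    - [0,0,-0.001,0,0,0]
    - [0,0,-0.001,0,0,0]
    - [0,0,0,0,0,0]

```text
time: 49.4
position: [0.4974, 0.0086, 0.2512]
tool_rot: [0.134, 0.991, -0.0, 0.0]
ft_force: [0.4, -0.2, -1.4]
grip_width: 0.0436
grip_force: 20.0
```

step_arm:
  rows:
    - [0,0,-0.0006,0,0,0]
    - [0,0,-0.0006,0,0,0]
    - [0,0,0,0,0,0]

```text
time: 49.78
position: [0.4975, 0.0085, 0.251]
tool_rot: [0.134, 0.991, -0.0, 0.001]
ft_force: [-2.2, -0.4, 8.2]
grip_width: 0.0437
grip_force: 20.0
```

step_arm:
  rows:
    - [0,0,0,0,0,0]
    - [0,0,0,0,0,0]
    - [0,0,0,0,0,0]
    - [0,0,0,0,0,0]
    - [0,0,0.01,0,0,0]
    - [0,0,0.03,0,0,0]
    - [0,0,0.04,0,0,0]
    - [0,-0.01,0.04,0,0,0]
    - [0.004,-0.025,0.04,0,0,0]
    - [0.005,-0.04,0,0,0,0]
    - [0.005,-0.045,0,0,0,0]
    - [0.005,-0.045,0,0,0,0]
  jaw: 0.075

```text
time: 51.28
position: [0.5161, -0.1575, 0.4108]
tool_rot: [0.134, 0.991, -0.0, 0.001]
ft_force: [-0.0, 1.1, 0.1]
grip_width: 0.075
grip_force: 0.0
```

step_arm:
  rows:
    - [0.005,-0.045,0,0,0,0]
    - [0.005,-0.045,0,0,0,0]
    - [0.005,-0.045,0,0,0,0]
    - [0.003,-0.04,0,0,0,0]
    - [0.0018,-0.03,0,0,0,0]
    - [0,-0.0175,-0.02,0,0,0]
    - [0,0,-0.035,0,0,0]
    - [0,0,-0.035,0,0,0]
    - [0,0,-0.035,0,0,0]
    - [0,0,-0.02,0,0,0]
    - [0,0,-0.01,0,0,0]
    - [0,0,-0.004,0,0,0]

```text
time: 52.78
position: [0.5363, -0.3789, 0.2508]
tool_rot: [0.134, 0.991, -0.0, 0.0]
ft_force: [0.3, -0.0, 0.0]
grip_width: 0.075
grip_force: 0.0
```

Run:
```python
from h import *
o,c,W=wrist("w10"); print(o["time"],o["position"],o["ft_force"])
for r in cut_out("bottle_yellow","wrist"): print(round(r["confidence"],2),np.round(r["extent"]),top(W,r["region"]))
```

```text
52.775 [ 0.53632739 -0.37886563  0.25077959] [ 0.3124341  -0.03142397  0.04504703]
0.65 [312. 298. 110. 160.] [ 5.311e-01 -3.772e-01  1.294e-01  5.342e+02 -3.783e+02  1.610e+01]
```

step_arm:
  rows:
    - [0,0,0,0,0,0]
    - [0,0,0,0,0,0]
    - [0,0,0,0,0,0]
    - [0,0,0,0,0,0]
    - [0,0,0,0,0,0]
    - [0,0,0,0,0,0]
    - [0,0,0.005,0,0,0]
    - [0,0,0.01,0,0,0]
    - [0,0,0.02,0,0,0]
    - [0,0,0.03,0,0,0]
    - [0,0,0.015,0,0,0]
    - [0,0,0,0,0,0]
  jaw: 0.03

```text
time: 54.38
position: [0.5364, -0.3792, 0.333]
tool_rot: [0.134, 0.991, -0.001, 0.002]
ft_force: [0.5, -1.0, -1.0]
grip_width: 0.0436
grip_force: 20.0
```

step_arm:
  rows:
    - [0,0.01,0,0,0,0]
    - [0,0.025,0,0,0,0]
    - [0,0.04,0,0,0,0]
    - [0,0.04,0,0,0,0]
    - [0.001,0.04,0,0,0,0]
    - [0,0.04,0,0,0,0]
    - [0,0.04,0,0,0,0]
    - [0,0.04,0,0,0,0]
    - [0,0.025,0,0,0,0]
    - [0,0.012,0,0,0,0]
    - [0,0.0043,-0.01,0,0,0]
    - [0,0,-0.02,0,0,0]

```text
time: 55.88
position: [0.5374, -0.063, 0.3005]
tool_rot: [0.135, 0.991, -0.0, 0.001]
ft_force: [-0.4, 0.4, -1.3]
grip_width: 0.0436
grip_force: 20.0
```

step_arm:
  rows:
    - [0,0,-0.02,0,0,0]
    - [0,0,-0.015,0,0,0]
    - [0,0,-0.007,0,0,0]
    - [0,0,-0.004,0,0,0]
    - [0,0,-0.002,0,0,0]
    - [0,0,-0.001,0,0,0]
    - [0,0,-0.001,0,0,0]
    - [0,0,0,0,0,0]

```text
time: 56.88
position: [0.5372, -0.0626, 0.2511]
tool_rot: [0.134, 0.991, -0.0, 0.0]
ft_force: [0.7, 0.2, -1.6]
grip_width: 0.0433
grip_force: 20.0
```

step_arm:
  rows:
    - [0,0,-0.0006,0,0,0]
    - [0,0,-0.0004,0,0,0]
    - [0,0,0,0,0,0]

```text
time: 57.25
position: [0.5373, -0.0626, 0.251]
tool_rot: [0.134, 0.991, -0.0, 0.001]
ft_force: [-0.9, 0.4, 7.8]
grip_width: 0.0434
grip_force: 20.0
```

step_arm:
  rows:
    - [0,0,0,0,0,0]
    - [0,0,0,0,0,0]
    - [0,0,0,0,0,0]
    - [0,0,0,0,0,0]
    - [0,0,0.01,0,0,0]
    - [0,0,0.03,0,0,0]
    - [0,0,0.04,0,0,0]
    - [0,0,0.04,0,0,0]
    - [-0.01,0.02,0.04,0,0,0]
    - [-0.02,0.03,0.03,0,0,0]
    - [-0.015,0.025,0.01,0,0,0]
    - [0,0,0,0,0,0]
  jaw: 0.075

```text
time: 58.75
position: [0.4909, 0.0138, 0.4515]
tool_rot: [0.133, 0.991, -0.0, 0.001]
ft_force: [-1.1, 0.2, -0.3]
grip_width: 0.0749
grip_force: 0.0
```

Run:
```python
from h import *
o,c,W=wrist("w11"); print(o["time"],o["position"],o["ft_force"])
for l in ("bottle_blue","bottle_red","bottle_yellow"):
    for r in cut_out(l,"wrist"): print(l,round(r["confidence"],2),np.round(r["extent"]),top(W,r["region"]))
c=camera("side"); cv2.imwrite("pics/s11.png",c["pixels"])
```

```text
58.75 [0.49090785 0.01380472 0.45148149] [-1.13500478  0.17784828 -0.34829401]
bottle_blue 0.85 [307. 216.  51.  69.] [4.971e-01 8.700e-03 1.293e-01 4.979e+02 8.400e+00 1.640e+01]
```

View pics/s11.png

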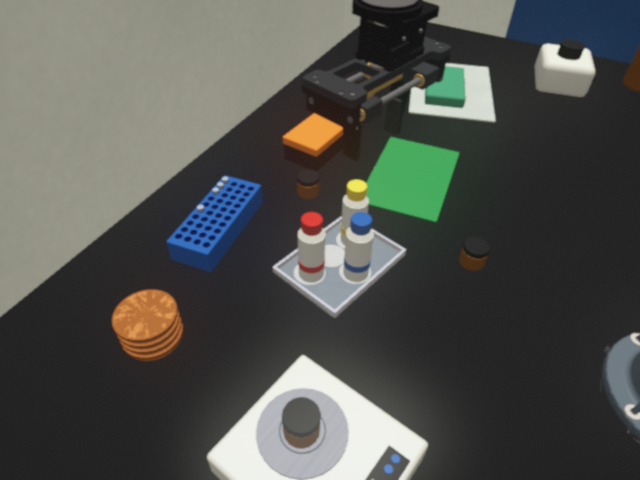

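The side picture shows red at (311,248), blue at (358,248) and yellow at (356,208), the same as at the start, with the jar on the pan at (301,422). I'll do a last check by cap colour against the starting picture, then hand in.

Run:
```python
from h import *
o,c,W=wrist("w12"); hsv=cv2.cvtColor(c["pixels"],cv2.COLOR_BGR2HSV); ok=True
for l,(a,b),t in (("blue",(100,125),(497.6,8.5)),("yellow",(24,35),(535.6,-62.1)),("red",(0,6),(564,44.9))):
    m=(hsv[...,0]>=a)&(hsv[...,0]<=b)&(hsv[...,1]>150)&(hsv[...,2]>90)&(W[...,2]>.126)&(W[...,2]<.133)
    q=(W[m][:,:2]*1000).astype(np.float32); (x,y),r=cv2.minEnclosingCircle(q); d=np.hypot(x-t[0],y-t[1]); print(l,round(x,1),round(y,1),round(r,1),round(d,1)); ok&=d<4
print(ok)
if ok: print(hand_in())
```

```text
blue 497.4 8.7 16.0 0.3
yellow 533.7 -57.9 14.9 4.6
red 563.1 45.5 16.3 1.1
False
```

step_arm:
  rows:
    - [0.02,-0.015,0,0,0,0]
    - [0.02,-0.02,0,0,0,0]
    - [0.01,-0.015,0.01,0,0,0]
    - [0,0,0,0,0,0]
    - [0,0,0,0,0,0]

```text
time: 59.68
position: [0.5417, -0.0375, 0.459]
tool_rot: [0.135, 0.991, 0.0, -0.001]
ft_force: [-0.6, 0.5, -0.6]
grip_width: 0.0749
grip_force: 0.0
```

Run:
```python
from h import *
o,c,W=wrist("w13"); hsv=cv2.cvtColor(c["pixels"],cv2.COLOR_BGR2HSV); print(o["position"])
m=(hsv[...,0]>=22)&(hsv[...,0]<=36)&(hsv[...,1]>100)&(W[...,2]>.124)&(W[...,2]<.133)
v,u=np.where(m); print(u.min(),u.max(),v.min(),v.max())
print(cv2.minEnclosingCircle((W[m][:,:2]*1000).astype(np.float32)))
cc=[np.load("side0.npy",allow_pickle=True).item(),camera("side")]
for k in cc:
    h=cv2.cvtColor(k["pixels"],cv2.COLOR_BGR2HSV); m=(h[...,0]>=22)&(h[...,0]<=36)&(h[...,1]>130); m[:, :330]=0; m[:170]=0; m[210:]=0; m[:,385:]=0
    v,u=np.where(m); print(u.mean(),v.mean(),len(u))
```

```text
[ 0.541695   -0.03754244  0.45902841]
261 301 203 242
((537.3136596679688, -62.21372604370117), 16.395511627197266)
356.74133333333333 188.96 375
355.9436997319035 188.72386058981232 373
```

Yellow's cap was partly hidden in the earlier view. From here it measures 1.7 mm from where it started, so all three bottles are back in place.

```bash
python3 -c "
from rig import hand_in; print(hand_in())"
```

```text
the job is handed in; nothing more can be done
None
```

The job is handed in at about 60 s: the jar stands in the middle of the balance pan, and all three bottles are upright in the tray, each within about 2 mm of where it started.

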